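# Fit the burner cap and hold the ignition dial

## Task

Get the table-top gas burner going: of the three burner caps on the chopping board, take the one whose foot fits the bore of the burner head and seat it squarely in the head, resting flat on the rim, and let go of it. Only then turn the spring-return dial clockwise from off, past its first and second clicks to the third, and hold it there against its spring: the job finishes while the gripper is still holding the dial at the third click. Leave the two wrong caps on the board and do not disturb the steel pan, the jar or the spice shaker.

Things in the scene. Friction and masses are not known exactly. Their poses are not given: they have to be found in the camera images.
- cap_a_mid (a point): Burner cap, dark steel, loose, upright on the board: a round disc 50 mm in diameter and 12 mm thick on a round foot 33 mm in diameter and 8 mm high (20 mm in all). The point is on its axis, 10 mm above the underside of the foot. About 0.1 kg. All caps have the same shape and differ only in diameter.
- cap_b_mid (a point): Burner cap as above, disc 58 mm in diameter and 12 mm thick, foot 41 mm in diameter and 8 mm high with a 2 mm chamfer. The point is on its axis, 10 mm above the underside of the foot. About 0.13 kg, varying.
- cap_c_mid (a point): Burner cap as above, disc 66 mm in diameter and 12 mm thick, foot 49 mm in diameter and 8 mm high. The point is on its axis, 10 mm above the underside of the foot. About 0.16 kg.
- board: White plastic chopping board, fixed, 270 x 270 x 12 mm, on which the three caps stand in any order. Origin: centre of its underside, on the table.
- stove: Table-top gas burner, fixed: a stainless steel box 280 mm (its x) by 370 mm (its y), top face 80 mm above the table. Origin: centre of its underside. The burner head stands on the top at x 0, y +65 mm, the dial at x -30, y -125 mm. Four cast pan supports stand on the diagonals of the burner head, 85 to 119 mm from its axis, 40 mm high.
- head_rim (a point): Centre of the mouth of the burner head, level with its rim, 106 mm above the table: an upright aluminium tube, outer diameter 54 mm, bore 45 mm, 20 mm deep, standing 26 mm above the stove's top. With the right cap seated, the foot is in the bore and the disc's underside lies on the rim, so that the cap's mid point is 2 mm above this point.
- dial_grip (a point): The dial's grip bar, black plastic, 56 mm long (its x) by 14 mm wide (its y) by 26 mm high, with a short white line on top at its pointer end (its -x end). It turns with the dial about the vertical through this point, which lies on the dial's axis, 10 mm below the bar's top and 16 mm above the round skirt (60 mm diameter, 8 mm high) beneath it, 105.5 mm above the table.
- dial (a joint): Angle of the dial, rad: 0 is off (spring-loaded), growing clockwise seen from above (the yaw of the bar falls by as much). Clicks at 0.4, 0.8 and 1.2 (the third); end stop at 1.45, beyond the third click. On the plate round the dial a short dark bar marks off and three dark studs mark the clicks for the pointer end. The clicks are only felt: turning takes up to about 0.15 N m, holding at the third about 0.11 N m, and let go anywhere it springs back to off.
- gn_pan: Bystander: open stainless steel food pan, 176 x 260 x 100 mm, loose on the table. Origin: centre of its underside.
- jar: Bystander: glass jar with a steel lid, 64 mm in diameter, 100 mm high. Origin: centre of its underside.
- shaker: Bystander: aluminium spice shaker with a domed top, 48 mm in diameter, 75 mm high. Origin: centre of its underside.
Things that resemble listed ones, but are neither listed nor needed, are in the scene too. What is shaped like the part that bears cap_c_mid but brown or green is not meant.

How it is judged:
On the way:
1. the fitting cap is seated flat in the burner head and let go, while the dial is still off (horizontal distance between cap_b_mid and head_rim below 0.004 m and z of cap_b_mid in the frame of head_rim between -0.001 and 0.004 m and angle between cap_b_mid's own z axis and vertical below 0.06 rad and contact force between the fingers and cap_b below 0.05 N and value of joint dial below 0.15 rad), for 0.2 s.
At the end, for the whole second after the job is handed in: The 58 mm cap is seated in the burner head (centred within 4 mm, down on the rim within 2 mm, level within 0.06 rad) and not touched; the fingers hold the dial's bar with the dial between 1.05 and 1.35 rad (third click at 1.2); the other two caps are still on the board (horizontal distance between cap_b_mid and head_rim below 0.004 m and z of cap_b_mid in the frame of head_rim between -0.001 and 0.004 m and angle between cap_b_mid's own z axis and vertical below 0.06 rad and contact force between each of the arm, the fingers and cap_b below 0.05 N and value of joint dial between 1.05 and 1.35 rad and contact force between the fingers and dial above 0.5 N and horizontal distance between each of cap_a_mid, cap_c_mid and board below 0.15 m and height (world z) of each of cap_a_mid, cap_c_mid below 0.05 m); the arm keeps its last pose, push and grip.
It fails at once if a bystander (steel pan, jar, shaker) was shoved by more than 30 mm (distance of any of gn_pan, jar, shaker from where it was at the start of the episode above 0.03 m).
It also fails if it takes over 48 s, if anything falls off the work surface, if the arm or the gripper's body presses on something with over 40 N, if the wrist force passes 120 N, or if a joint passes its speed limit or range.

## Robot

A 7-joint arm with a two-finger parallel gripper is mounted at the origin on the work surface. World frame = base frame: x ahead of the robot, y to its left, z up, the work surface at z = 0. Lengths are in m, angles in rad, forces in N, time in s.
With the tool pointing down it reaches from about 0.4 to 0.85 m from the base axis. Payload 10.4 kg.
Tool frame: the origin (TCP) lies between the finger pads; the fingertips stand 11 mm ahead of it and the grasp point (between the pads) lies 8 mm behind it (r.tcp_to_tips is the distance from the TCP to the fingertips, in m); z points along the fingers, y is the line along which they close (so a half turn about z gives the same grasp; the last joint's range is limited). The gripper opens to 87 mm and grips with 3 to 60 N. Pads are 19 mm wide; open, the fingers measure 117 mm over their backs; the gripper's body (75 mm by 190 mm) begins 51 mm behind the grasp point.
Start: joints at [1.169, 0.332, -0.065, 1.46, 0.022, 1.35, -0.088], TCP at [0.231, -0.581, 0.234] pointing down, gripper open.
Joint ranges: [-2.6, 2.6], [-0.5, 2.12], [-1.47, 1.34], [0.16, 2.42], [-1.27, 4.41], [0.06, 2.06], [-2.6, 2.6]. Speed limits (rad/s): [2.22, 2.22, 2.79, 2.79, 3.14, 3.14, 3.14].

## Interface

Orientations are given as a unit quaternion [x, y, z, w].
In Python, from bench import r gives the robot as it stands. The module is installed in compiled form; this text tells all that it offers.
- The arm moves only by the shell command python3 -m crank 'ROWS' [FORCE]. ROWS is JSON, a list of rows, each an object of numbers: "claw": the closure, from -1 (fully open) to 1 (shut); "dx", "dy", "dz": the shift along the tool's x, y, z each as a share of 3 cm, from -1 to 1; "ax", "ay", "az": the turn, a rotation vector about the tool's x, y, z each as a share of 6 degrees, from -1 to 1. A call has 1 to 8 rows; each row shifts and turns the commanded pose from where the row before left it, along the tool's axes as they then stand; what a row does not reach is not made up. A row lasts 1/12 s, in which the tool goes at most 41.7 mm and 7.16 degrees, less where a joint would pass 70% of its speed; a pose out of reach is approached as far as the arm can. A call with a number of a shift or a turn outside -1 to 1 is refused whole. A call with a gripper value outside its range is refused whole. The fingers move at their own pace and stop on an object; FORCE is the grip in N (left out, the last holds). Time passes only in rows, so rows that do not move let the fingers close. It gives the time, the measured TCP pose, the force, the opening and the grip force at its end, in the units of the state.
- r.read_state(): the state, without advancing time (a new reading comes with each control period).
- r.camera(name): name is "side" or "top"; returns a dict with "color" (400x640x3 uint8, red, green, blue), "mtx" (3x3 intrinsics, pixels), "R" (3x3) and "t" (3): a world point X has camera coordinates R X + t. Camera axes: x right, y down, z forward; pixel columns grow to the right and rows downward; lengths in m; the calibration is good to about 2 mm. A picture is of the moment at which its call begins. There is no depth.
- r.close_job(): hands the job in; it is judged then, once.
The state is a dict: "time": time; "joint_positions": joint angles; "joint_vel": joint speeds; "joint_torque": joint torques, N m; "ee_pos": TCP position; "eef_rot": TCP orientation; "ft_force": force on the tool from outside, world axes, zero at the start; "torque": the same for the moment, N m; "width": finger opening in m; "grip_force": force on a finger pad.
Only numpy, scipy, OpenCV 4.12 (cv2) and the standard library are available. Lean on these libraries where they do the work, as an engineer would, in place of code of your own. Each camera call takes 0.05 s, during which the arm holds its last target. There are 200 camera calls.

## Working session

There is one attempt and no reset: what is moved stays moved. The work goes in short steps, Python scripts to look and compute and a shell command to move; the robot and the scene stay as the last step left them, time stands still between calls to the robot, and variables do not carry over. Pictures are saved under pics/ and viewed, at most 10 in all, crops included, and the job is handed in when it is done.

```bash
mkdir -p pics; python3 - <<'E'
from bench import r
import cv2,pickle
for n in("top","side"):
    c=r.camera(n);cv2.imwrite(f"pics/{n}0.png",c["color"][:,:,::-1]);pickle.dump(c,open(n+".pkl","wb"))
    print(n,c["mtx"].tolist(),c["R"].round(3).tolist(),c["t"])
s=r.read_state();print({k:s[k] for k in("time","ee_pos","eef_rot","width","ft_force")})
E
```

```text
top [[380.4796324268649, 0.0, 327.34689181896863], [0.0, 380.4796324268649, 194.05688799691407], [0.0, 0.0, 1.0]] [[-0.016, -1.0, -0.02], [-0.993, 0.018, -0.113], [0.113, 0.018, -0.993]] [0.01031779 0.59544876 1.31764433]
side [[381.6139198851288, 0.0, 313.7600090609653], [0.0, 381.6139198851288, 205.6587634298261], [0.0, 0.0, 1.0]] [[-0.995, -0.096, -0.018], [-0.057, 0.718, -0.693], [0.079, -0.689, -0.72]] [0.59128733 0.1118645  1.30586682]
{'time': 0.1, 'ee_pos': array([ 0.2310008 , -0.58040177,  0.2328389 ]), 'eef_rot': array([ 9.82116941e-01,  1.88270853e-01, -1.60557916e-04, -6.11408613e-04]), 'width': 0.08716446915711579, 'ft_force': array([-0.88905855, -0.9436241 , -0.18516776])}
```

View pics/top0.png

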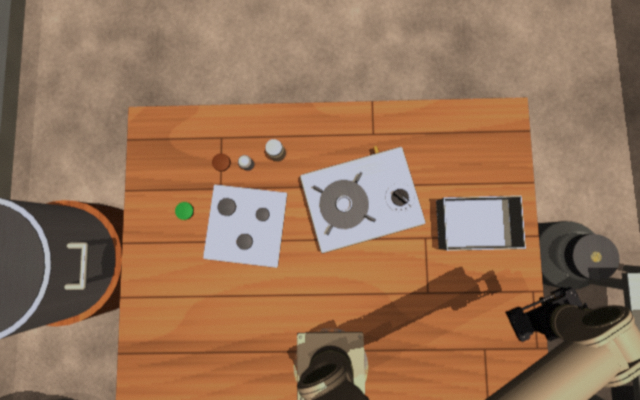

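View pics/side0.png

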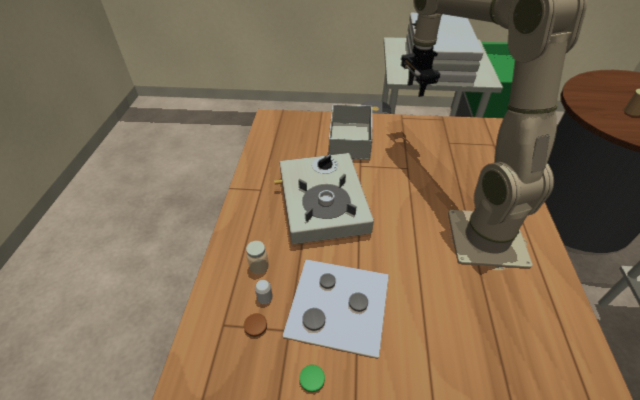

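```bash
python3 - <<'E'
import cv2,pickle,numpy as np
def crop(n,u,v):
    im=pickle.load(open(n+".pkl","rb"))["color"][v:v+75,u:u+100,::-1]
    im=cv2.resize(im,None,fx=4,fy=4,interpolation=cv2.INTER_CUBIC)
    for k in range(0,100,20): cv2.putText(im,str(u+k),(k*4,8),0,.3,(0,0,255));cv2.line(im,(k*4,10),(k*4,14),(0,0,255))
    for k in range(0,75,15): cv2.putText(im,str(v+k),(0,k*4+4),0,.3,(0,0,255))
    return im
cv2.imwrite("pics/crops.png",np.vstack([np.hstack([crop("top",200,188),crop("top",322,165)]),np.hstack([crop("side",288,262),crop("side",280,145)])]))
E
```

```text
(no output)
```

View pics/crops.png

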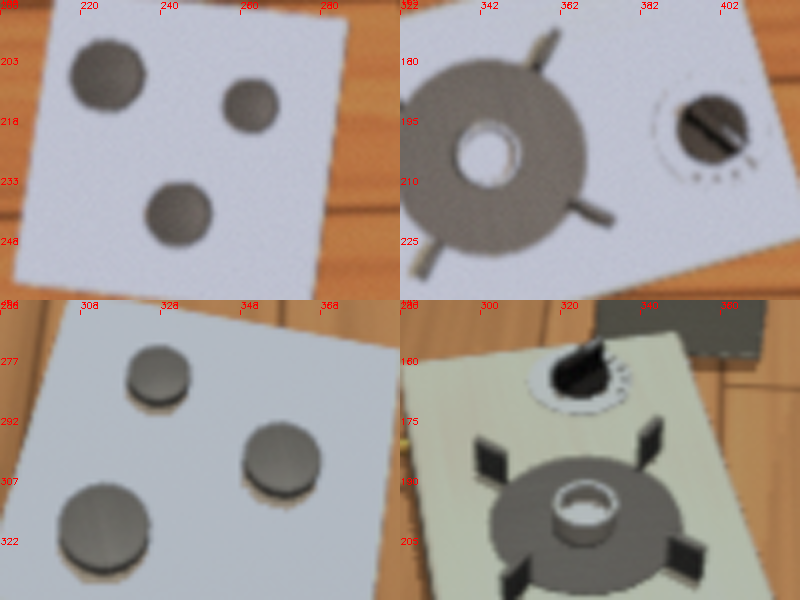

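```bash
cat > h.py <<'E'
import numpy as np,pickle,cv2
C={n:pickle.load(open(f"{n}.pkl","rb")) for n in("top","side")}
def ray(n,u,v,z):
    c=C[n];d=c["R"].T@np.linalg.solve(c["mtx"],[u,v,1]);o=-c["R"].T@c["t"]
    return (o+d*(z-o[2])/d[2])
def proj(n,X):
    c=C[n];p=c["mtx"]@(c["R"]@np.asarray(X)+c["t"]);return p[:2]/p[2]
def cc(u0,v0,X,Y): return u0+(X+.5)/4-.5, v0+(Y+.5)/4-.5
E
python3 - <<'E'
from h import *
t=lambda X,Y,z:ray("top",*cc(200,188,X,Y),z)
t2=lambda X,Y,z:ray("top",*cc(322,165,X-400,Y),z)
s=lambda X,Y,z:ray("side",*cc(288,262,X,Y-300),z)
s2=lambda X,Y,z:ray("side",*cc(280,145,X-400,Y-300),z)
np.set_printoptions(precision=4,suppress=True)
print("capB",t(179,214,.032),s(282,455,.032), "diam",np.linalg.norm(t(145,214,.032)-t(213,214,.032)),np.linalg.norm(s(243,456,.032)-s(321,456,.032)))
print("capA",t(251,105,.032),s(159,374,.032),"capC",t(107,75,.032),s(104,515,.032))
h=t2(488,154,.106);h2=s2(586,505,.106);print("head",h,h2,"outer",np.linalg.norm(s2(553,505,.106)-s2(619,505,.106)))
d=t2(713,129,.1155);print("dial",d,np.linalg.norm((d-h)[:2]))
a=t2(683,108,.1155);b=t2(745,150,.1155);print("bar",a,b,np.linalg.norm(a-b))
v=(d-h)[:2];th=np.arctan2(v[1],v[0])-np.arctan2(-.19,-.03);print("stove yaw",th,"bar yaw",np.arctan2(*(a-b)[1::-1]))
R=np.array([[np.cos(th),-np.sin(th)],[np.sin(th),np.cos(th)]])
for n,q in(("top",h),("top",h),):pass
for a in(45,135,225,315):
    w=np.deg2rad(a)+th;print("support",a,(h[:2]+.102*np.array([np.cos(w),np.sin(w)])).round(3))
print("jar",ray("top",274,148,.1),"shaker",ray("top",245,162,.07))
# automatic centroid of dark blob for caps
for n,box in(("top",(200,188)),("side",(288,262))):
    g=cv2.cvtColor(C[n]["color"],cv2.COLOR_RGB2HSV);u,v=box
    m=((g[v:v+75,u:u+100,2]<140)&(g[v:v+75,u:u+100,1]<90)).astype(np.uint8)
    k,l,st,ce=cv2.connectedComponentsWithStats(m)
    for i in range(1,k):
        if st[i,4]>60:print(n,st[i],ce[i]+[u,v],ray(n,*(ce[i]+[u,v]),.026)[:2])
E
```

```text
capB [0.4343 0.2951 0.032 ] [0.435  0.2946 0.032 ] diam 0.06016030819762544 0.05678901868794668
capA [0.5292 0.2318 0.032 ] [0.5294 0.2333 0.032 ] capC [0.5582 0.3606 0.032 ] [0.5599 0.3532 0.032 ]
head [ 0.5557 -0.0553  0.106 ] [ 0.5549 -0.0563  0.106 ] outer 0.05670814113639838
dial [ 0.5724 -0.2421  0.1155] 0.18757920584291568
bar [ 0.5904 -0.2179  0.1155] [ 0.5544 -0.2679  0.1155] 0.061562735385275645
stove yaw 0.24543774940539254 bar yaw 0.946646686221639
support 45 [0.608 0.032]
support 135 [ 0.468 -0.003]
support 225 [ 0.503 -0.143]
support 315 [ 0.643 -0.108]
jar [0.7505 0.1795 0.1   ] shaker [0.7098 0.2863 0.07  ]
top [ 17  10  20  18 269] [226.4052 206.4833] [0.5583 0.3622]
top [ 56  20  14  13 149] [262.1745 213.9664] [0.5293 0.2336]
top [ 36  46  17  16 210] [244.2095 241.2571] [0.4338 0.2971]
side [ 31  12  17  16 214] [327.1121 281.4626] [0.5301 0.2342]
side [ 60  31  20  20 315] [357.8952 302.3683] [0.4353 0.2977]
side [ 14  46  24  24 435] [313.5264 319.4989] [0.5594 0.3627]
```

```bash
python3 -m crank '[{"az":-1},{"az":-1},{"az":-1},{"az":-1},{"az":-1},{"az":-1},{"az":-1},{"az":-1}]'; python3 -m crank '[{"az":-1},{"az":-1},{"az":-1},{"az":-0.38},{"dy":1,"dx":1},{"dy":1,"dx":1},{"dy":1,"dx":1},{"dy":1,"dx":1}]'
```

```text
invalid input at $[0]: expected keys claw, dx, dy, dz, ax, ay, az
invalid input at $[0]: expected keys claw, dx, dy, dz, ax, ay, az
```

```bash
python3 -m crank '[{"claw":-1,"dx":0,"dy":0,"dz":0,"ax":0,"ay":0,"az":-1},{"claw":-1,"dx":0,"dy":0,"dz":0,"ax":0,"ay":0,"az":-1},{"claw":-1,"dx":0,"dy":0,"dz":0,"ax":0,"ay":0,"az":-1},{"claw":-1,"dx":0,"dy":0,"dz":0,"ax":0,"ay":0,"az":-1},{"claw":-1,"dx":0,"dy":0,"dz":0,"ax":0,"ay":0,"az":-1},{"claw":-1,"dx":0,"dy":0,"dz":0,"ax":0,"ay":0,"az":-1},{"claw":-1,"dx":0,"dy":0,"dz":0,"ax":0,"ay":0,"az":-1},{"claw":-1,"dx":0,"dy":0,"dz":0,"ax":0,"ay":0,"az":-1}]'
```

```text
time: 0.77
ee_pos: [0.231, -0.5805, 0.2331]
eef_rot: [0.819, 0.574, 0.0, -0.0]
ft_force: [0.3, -0.2, 0.1]
width: 0.087
grip_force: 0.0
```

```bash
python3 -m crank '[{"claw":-1,"dx":0,"dy":0,"dz":0,"ax":0,"ay":0,"az":-1},{"claw":-1,"dx":0,"dy":0,"dz":0,"ax":0,"ay":0,"az":-1},{"claw":-1,"dx":0,"dy":0,"dz":0,"ax":0,"ay":0,"az":-1},{"claw":-1,"dx":0,"dy":0,"dz":0,"ax":0,"ay":0,"az":-0.38},{"claw":-1,"dx":1,"dy":1,"dz":0,"ax":0,"ay":0,"az":0},{"claw":-1,"dx":1,"dy":1,"dz":0,"ax":0,"ay":0,"az":0},{"claw":-1,"dx":1,"dy":1,"dz":0,"ax":0,"ay":0,"az":0},{"claw":-1,"dx":1,"dy":1,"dz":0,"ax":0,"ay":0,"az":0}]'
```

```text
time: 1.43
ee_pos: [0.3498, -0.4613, 0.2333]
eef_rot: [0.707, 0.707, 0.0, -0.0]
ft_force: [0.6, -0.6, 1.0]
width: 0.087
grip_force: 0.0
```

```bash
python3 -m crank '[{"claw":-1,"dx":1,"dy":1,"dz":0,"ax":0,"ay":0,"az":0},{"claw":-1,"dx":1,"dy":1,"dz":0,"ax":0,"ay":0,"az":0},{"claw":-1,"dx":1,"dy":1,"dz":0,"ax":0,"ay":0,"az":0},{"claw":-1,"dx":1,"dy":1,"dz":0,"ax":0,"ay":0,"az":0},{"claw":-1,"dx":1,"dy":0,"dz":0,"ax":0,"ay":0,"az":0},{"claw":-1,"dx":1,"dy":0,"dz":0,"ax":0,"ay":0,"az":0},{"claw":-1,"dx":1,"dy":0,"dz":0,"ax":0,"ay":0,"az":0},{"claw":-1,"dx":1,"dy":0,"dz":0,"ax":0,"ay":0,"az":0}]'
python3 -m crank '[{"claw":-1,"dx":1,"dy":0,"dz":0,"ax":0,"ay":0,"az":0},{"claw":-1,"dx":1,"dy":0,"dz":0,"ax":0,"ay":0,"az":0},{"claw":-1,"dx":1,"dy":0,"dz":0,"ax":0,"ay":0,"az":0},{"claw":-1,"dx":1,"dy":0,"dz":0,"ax":0,"ay":0,"az":0},{"claw":-1,"dx":1,"dy":0,"dz":0,"ax":0,"ay":0,"az":0},{"claw":-1,"dx":1,"dy":0,"dz":0,"ax":0,"ay":0,"az":0},{"claw":-1,"dx":1,"dy":0,"dz":0,"ax":0,"ay":0,"az":0},{"claw":-1,"dx":1,"dy":0,"dz":0,"ax":0,"ay":0,"az":0}]'
python3 -m crank '[{"claw":-1,"dx":1,"dy":0,"dz":0,"ax":0,"ay":0,"az":0},{"claw":-1,"dx":1,"dy":0,"dz":0,"ax":0,"ay":0,"az":0},{"claw":-1,"dx":1,"dy":0,"dz":0,"ax":0,"ay":0,"az":0},{"claw":-1,"dx":1,"dy":0,"dz":0,"ax":0,"ay":0,"az":0},{"claw":-1,"dx":1,"dy":0,"dz":0,"ax":0,"ay":0,"az":0},{"claw":-1,"dx":1,"dy":0,"dz":0.5,"ax":0,"ay":0,"az":0},{"claw":-1,"dx":1,"dy":-0.6,"dz":1,"ax":0,"ay":0,"az":0},{"claw":-1,"dx":1,"dy":-0.6,"dz":1,"ax":0,"ay":0,"az":0}]'
```

```text
time: 2.1
ee_pos: [0.4667, -0.2235, 0.2331]
eef_rot: [0.707, 0.707, -0.0, -0.0]
ft_force: [-0.4, 0.0, -0.4]
width: 0.0869
grip_force: 0.0
time: 2.77
ee_pos: [0.4665, 0.0163, 0.2334]
eef_rot: [0.707, 0.707, -0.0, 0.0]
ft_force: [0.8, 0.4, -1.2]
width: 0.0872
grip_force: 0.0
time: 3.43
ee_pos: [0.4344, 0.2507, 0.1637]
eef_rot: [0.707, 0.707, 0.001, -0.0]
ft_force: [0.1, 1.1, -1.1]
width: 0.087
grip_force: 0.0
```

```bash
python3 -m crank '[{"claw":-1,"dx":0.6,"dy":0,"dz":0.8,"ax":0,"ay":0,"az":0},{"claw":-1,"dx":0.6,"dy":0,"dz":1,"ax":0,"ay":0,"az":0},{"claw":-1,"dx":0,"dy":0,"dz":1,"ax":0,"ay":0,"az":0},{"claw":-1,"dx":0,"dy":0,"dz":1,"ax":0,"ay":0,"az":0},{"claw":-1,"dx":0,"dy":0,"dz":0.6,"ax":0,"ay":0,"az":0},{"claw":-1,"dx":0,"dy":0,"dz":0,"ax":0,"ay":0,"az":0}]' 5
python3 -m crank '[{"claw":1,"dx":0,"dy":0,"dz":0,"ax":0,"ay":0,"az":0},{"claw":1,"dx":0,"dy":0,"dz":0,"ax":0,"ay":0,"az":0},{"claw":1,"dx":0,"dy":0,"dz":0,"ax":0,"ay":0,"az":0},{"claw":1,"dx":0,"dy":0,"dz":0,"ax":0,"ay":0,"az":0},{"claw":1,"dx":0,"dy":0,"dz":0,"ax":0,"ay":0,"az":0},{"claw":1,"dx":0,"dy":0,"dz":0,"ax":0,"ay":0,"az":0}]' 5
```

```text
time: 3.93
ee_pos: [0.4321, 0.2836, 0.0284]
eef_rot: [0.707, 0.707, -0.003, -0.001]
ft_force: [-0.4, -0.1, 0.1]
width: 0.0869
grip_force: 0.0
time: 4.43
ee_pos: [0.435, 0.2853, 0.033]
eef_rot: [0.707, 0.707, 0.001, 0.0]
ft_force: [0.1, -0.8, 4.3]
width: 0.0568
grip_force: 5.0
```

```bash
python3 -m crank '[{"claw":-1,"dx":0,"dy":0,"dz":0,"ax":0,"ay":0,"az":0},{"claw":-1,"dx":0,"dy":0,"dz":0,"ax":0,"ay":0,"az":0},{"claw":-1,"dx":0,"dy":0,"dz":0,"ax":0,"ay":0,"az":0},{"claw":-1,"dx":0.3,"dy":0,"dz":0.2,"ax":0,"ay":0,"az":0},{"claw":-1,"dx":0,"dy":0,"dz":0,"ax":0,"ay":0,"az":0},{"claw":-1,"dx":0,"dy":0,"dz":0,"ax":0,"ay":0,"az":0}]' 5
python3 - <<'E'
from bench import r
import cv2,numpy as np
s=r.read_state();print(s["ee_pos"],s["ft_force"],s["joint_positions"].round(2) if hasattr(s["joint_positions"],"round") else s["joint_positions"])
a=r.camera("side")["color"];b=r.camera("top")["color"]
f=lambda im,u,v:cv2.resize(im[v:v+100,u:u+100,::-1],None,fx=4,fy=4,interpolation=cv2.INTER_CUBIC)
cv2.imwrite("pics/g1.png",np.hstack([f(a,300,240),f(b,195,180)]))
E
```

```text
time: 4.93
ee_pos: [0.434, 0.2949, 0.0258]
eef_rot: [0.707, 0.707, -0.0, -0.0]
ft_force: [-0.4, -0.2, -0.6]
width: 0.0847
grip_force: 0.0
[0.43397725 0.29485556 0.02579564] [-0.36171096 -0.21605628 -0.56794646] [ 0.02  0.47 -0.83  1.9   0.43  0.96 -1.  ]
```

View pics/g1.png

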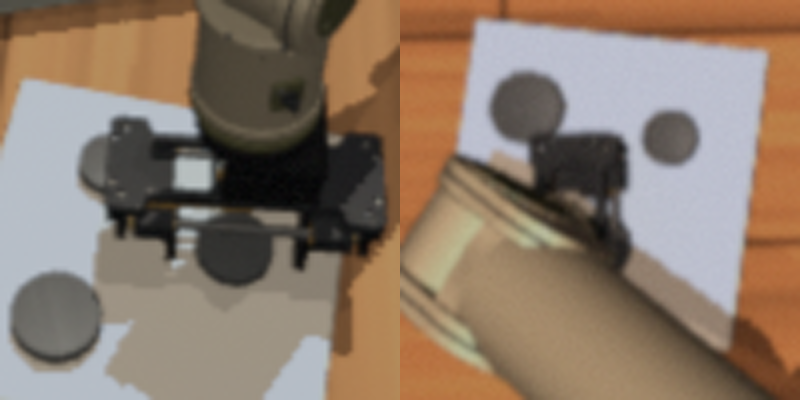

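The side crop shows the mid cap at about (235, 248) in the crop, between the two fingers; the other caps are untouched. I'll squeeze again.

```bash
python3 -m crank '[{"claw":1,"dx":0,"dy":0,"dz":0,"ax":0,"ay":0,"az":0},{"claw":1,"dx":0,"dy":0,"dz":0,"ax":0,"ay":0,"az":0},{"claw":1,"dx":0,"dy":0,"dz":0,"ax":0,"ay":0,"az":0},{"claw":1,"dx":0,"dy":0,"dz":0,"ax":0,"ay":0,"az":0},{"claw":1,"dx":0,"dy":0,"dz":0,"ax":0,"ay":0,"az":0},{"claw":1,"dx":0,"dy":0,"dz":0,"ax":0,"ay":0,"az":0}]' 5
python3 -m crank '[{"claw":-1,"dx":0,"dy":0,"dz":0,"ax":0,"ay":0,"az":0},{"claw":-1,"dx":0,"dy":0,"dz":0,"ax":0,"ay":0,"az":0},{"claw":-1,"dx":0,"dy":0,"dz":0,"ax":0,"ay":0,"az":0},{"claw":-1,"dx":0,"dy":0,"dz":0,"ax":0,"ay":0,"az":-0.5},{"claw":-1,"dx":0,"dy":0,"dz":0,"ax":0,"ay":0,"az":-1},{"claw":-1,"dx":0,"dy":0,"dz":0,"ax":0,"ay":0,"az":-1},{"claw":-1,"dx":0,"dy":0,"dz":0,"ax":0,"ay":0,"az":-1},{"claw":-1,"dx":0,"dy":0,"dz":0,"ax":0,"ay":0,"az":-1}]'
python3 -m crank '[{"claw":-1,"dx":0,"dy":0,"dz":0,"ax":0,"ay":0,"az":-1},{"claw":-1,"dx":0,"dy":0,"dz":0,"ax":0,"ay":0,"az":-1},{"claw":-1,"dx":0,"dy":0,"dz":0,"ax":0,"ay":0,"az":-1},{"claw":-1,"dx":0,"dy":0,"dz":0,"ax":0,"ay":0,"az":-1},{"claw":-1,"dx":0,"dy":0,"dz":0,"ax":0,"ay":0,"az":-1},{"claw":-1,"dx":0,"dy":0,"dz":0,"ax":0,"ay":0,"az":-1},{"claw":-1,"dx":0,"dy":0,"dz":0,"ax":0,"ay":0,"az":-1},{"claw":-1,"dx":0,"dy":0,"dz":0,"ax":0,"ay":0,"az":-1}]'
python3 -m crank '[{"claw":-1,"dx":0,"dy":0,"dz":0,"ax":0,"ay":0,"az":-1},{"claw":-1,"dx":0,"dy":0,"dz":0,"ax":0,"ay":0,"az":-1},{"claw":-1,"dx":0,"dy":0,"dz":0,"ax":0,"ay":0,"az":-0.5},{"claw":-1,"dx":0,"dy":0,"dz":0,"ax":0,"ay":0,"az":0}]'
```

```text
time: 5.53
ee_pos: [0.4346, 0.2941, 0.0263]
eef_rot: [0.707, 0.707, 0.0, 0.0]
ft_force: [0.3, 0.3, 0.7]
width: 0.0575
grip_force: 5.0
time: 6.2
ee_pos: [0.4346, 0.2942, 0.0263]
eef_rot: [0.52, 0.854, 0.0, 0.0]
ft_force: [0.1, -0.1, -0.1]
width: 0.0863
grip_force: 0.0
time: 6.87
ee_pos: [0.4347, 0.2941, 0.0263]
eef_rot: [0.128, 0.992, -0.0, 0.0]
ft_force: [0.4, 0.3, -0.6]
width: 0.0868
grip_force: 0.0
time: 7.2
ee_pos: [0.4345, 0.294, 0.0261]
eef_rot: [-0.001, 1.0, 0.0, -0.0]
ft_force: [-0.6, -0.1, -0.4]
width: 0.0869
grip_force: 0.0
```

```bash
python3 -m crank '[{"claw":1,"dx":0,"dy":0,"dz":0,"ax":0,"ay":0,"az":0},{"claw":1,"dx":0,"dy":0,"dz":0,"ax":0,"ay":0,"az":0},{"claw":1,"dx":0,"dy":0,"dz":0,"ax":0,"ay":0,"az":0},{"claw":1,"dx":0,"dy":0,"dz":0,"ax":0,"ay":0,"az":0},{"claw":1,"dx":0,"dy":0,"dz":0,"ax":0,"ay":0,"az":0},{"claw":1,"dx":0,"dy":0,"dz":0,"ax":0,"ay":0,"az":0}]' 5
python3 -m crank '[{"claw":1,"dx":0,"dy":0,"dz":0,"ax":0,"ay":0,"az":0},{"claw":1,"dx":0,"dy":0,"dz":0,"ax":0,"ay":0,"az":0},{"claw":1,"dx":0,"dy":0,"dz":-0.3,"ax":0,"ay":0,"az":0},{"claw":1,"dx":0,"dy":0,"dz":-0.6,"ax":0,"ay":0,"az":0},{"claw":1,"dx":0,"dy":0,"dz":-0.8,"ax":0,"ay":0,"az":0},{"claw":1,"dx":0,"dy":0,"dz":-0.8,"ax":0,"ay":0,"az":0},{"claw":1,"dx":0,"dy":0,"dz":-0.8,"ax":0,"ay":0,"az":0},{"claw":1,"dx":0,"dy":0,"dz":-0.8,"ax":0,"ay":0,"az":0}]' 20
```

```text
time: 7.7
ee_pos: [0.4346, 0.2942, 0.0263]
eef_rot: [0.0, 1.0, -0.0, 0.0]
ft_force: [-0.8, 0.6, -1.3]
width: 0.0574
grip_force: 5.0
time: 8.37
ee_pos: [0.4342, 0.2941, 0.1509]
eef_rot: [-0.0, 1.0, -0.0, -0.0]
ft_force: [0.0, -0.4, -1.0]
width: 0.0568
grip_force: 20.0
```

```bash
python3 -m crank '[{"claw":1,"dx":-0.29,"dy":-0.83,"dz":-0.3,"ax":0,"ay":0,"az":0},{"claw":1,"dx":-0.29,"dy":-0.83,"dz":0,"ax":0,"ay":0,"az":0},{"claw":1,"dx":-0.29,"dy":-0.83,"dz":0,"ax":0,"ay":0,"az":0},{"claw":1,"dx":-0.29,"dy":-0.83,"dz":0,"ax":0,"ay":0,"az":0},{"claw":1,"dx":-0.29,"dy":-0.83,"dz":0,"ax":0,"ay":0,"az":0},{"claw":1,"dx":-0.29,"dy":-0.83,"dz":0,"ax":0,"ay":0,"az":0},{"claw":1,"dx":-0.29,"dy":-0.83,"dz":0,"ax":0,"ay":0,"az":0},{"claw":1,"dx":-0.29,"dy":-0.83,"dz":0,"ax":0,"ay":0,"az":0}]'
python3 -m crank '[{"claw":1,"dx":-0.29,"dy":-0.83,"dz":0,"ax":0,"ay":0,"az":0},{"claw":1,"dx":-0.29,"dy":-0.83,"dz":0,"ax":0,"ay":0,"az":0},{"claw":1,"dx":-0.29,"dy":-0.83,"dz":0,"ax":0,"ay":0,"az":0},{"claw":1,"dx":-0.29,"dy":-0.83,"dz":0,"ax":0,"ay":0,"az":0},{"claw":1,"dx":-0.29,"dy":-0.83,"dz":0,"ax":0,"ay":0,"az":0},{"claw":1,"dx":-0.29,"dy":-0.83,"dz":0,"ax":0,"ay":0,"az":0},{"claw":1,"dx":0,"dy":0,"dz":0,"ax":0,"ay":0,"az":0},{"claw":1,"dx":0,"dy":0,"dz":0,"ax":0,"ay":0,"az":0}]'
python3 - <<'E'
from bench import r
import cv2,numpy as np
from h import *
s=r.read_state();p=s["ee_pos"];print(p,s["joint_positions"])
a=r.camera("side")["color"]
u,v=276,120
im=cv2.resize(a[v:v+100,u:u+100,::-1],None,fx=6,fy=6,interpolation=cv2.INTER_CUBIC)
# predicted disc top outline & head rim circle drawn as dots
for c,rad,z,col in((p,.029,p[2]+.0057,(0,0,255)),(p,.029,p[2]-.0063,(0,255,255)),((.5553,-.0558),.027,.106,(0,255,0))):
    for t in np.linspace(0,6.28,40):
        q=proj("side",[c[0]+rad*np.cos(t),c[1]+rad*np.sin(t),z]);cv2.circle(im,(int((q[0]-u+.5)*6),int((q[1]-v+.5)*6)),1,col,-1)
cv2.imwrite("pics/over.png",im)
E
```

```text
time: 9.03
ee_pos: [0.5042, 0.0936, 0.1588]
eef_rot: [0.0, 1.0, -0.0, 0.0]
ft_force: [1.2, 0.7, -1.4]
width: 0.0571
grip_force: 20.0
time: 9.7
ee_pos: [0.5563, -0.0559, 0.1585]
eef_rot: [0.002, 1.0, 0.0, -0.0]
ft_force: [-0.4, 0.5, -1.4]
width: 0.057
grip_force: 20.0
[ 0.55632284 -0.05588669  0.15845344] [ 0.99269419  0.56239268 -1.26678796  1.68866603  0.55399038  1.31002068
  1.18625436]
```

View pics/over.png

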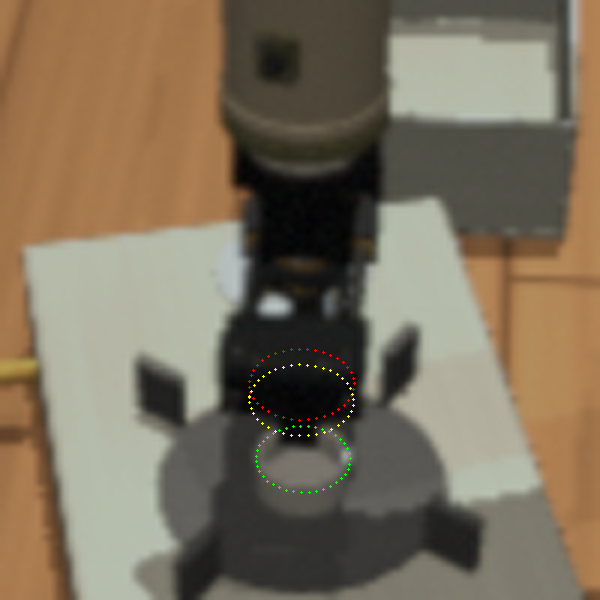

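```bash
python3 -m crank '[{"claw":1,"dx":0.03,"dy":0,"dz":0.6,"ax":0,"ay":0,"az":0},{"claw":1,"dx":0,"dy":0,"dz":0.6,"ax":0,"ay":0,"az":0},{"claw":1,"dx":0,"dy":0,"dz":0,"ax":0,"ay":0,"az":0},{"claw":1,"dx":0,"dy":0,"dz":0,"ax":0,"ay":0,"az":0}]'
python3 -m crank '[{"claw":1,"dx":0,"dy":0,"dz":0.07,"ax":0,"ay":0,"az":0},{"claw":1,"dx":0,"dy":0,"dz":0.07,"ax":0,"ay":0,"az":0},{"claw":1,"dx":0,"dy":0,"dz":0,"ax":0,"ay":0,"az":0}]'
```

```text
time: 10.08
ee_pos: [0.5548, -0.0532, 0.1225]
eef_rot: [-0.001, 1.0, 0.0, -0.0]
ft_force: [-0.1, -0.8, -0.7]
width: 0.0568
grip_force: 20.0
time: 10.33
ee_pos: [0.5556, -0.0543, 0.1186]
eef_rot: [0.0, 1.0, -0.0, 0.0]
ft_force: [0.5, 0.1, -0.2]
width: 0.0567
grip_force: 20.0
```

```bash
python3 -m crank '[{"claw":1,"dx":0,"dy":-0.03,"dz":0.07,"ax":0,"ay":0,"az":0},{"claw":1,"dx":0,"dy":0,"dz":0.05,"ax":0,"ay":0,"az":0},{"claw":1,"dx":0,"dy":0,"dz":0,"ax":0,"ay":0,"az":0}]'
python3 -m crank '[{"claw":1,"dx":0,"dy":0,"dz":0.04,"ax":0,"ay":0,"az":0},{"claw":1,"dx":0,"dy":0,"dz":0.04,"ax":0,"ay":0,"az":0},{"claw":1,"dx":0,"dy":0,"dz":0,"ax":0,"ay":0,"az":0}]'
```

```text
time: 10.58
ee_pos: [0.5552, -0.0556, 0.1142]
eef_rot: [0.0, 1.0, -0.0, -0.0]
ft_force: [0.3, -0.7, -1.1]
width: 0.0569
grip_force: 20.0
time: 10.83
ee_pos: [0.5554, -0.0555, 0.1123]
eef_rot: [0.0, 1.0, -0.0, 0.0]
ft_force: [-1.4, 0.2, 2.2]
width: 0.0569
grip_force: 20.0
```

```bash
python3 -m crank '[{"claw":-1,"dx":0,"dy":0,"dz":0,"ax":0,"ay":0,"az":0},{"claw":-1,"dx":0,"dy":0,"dz":0,"ax":0,"ay":0,"az":0},{"claw":-1,"dx":0,"dy":0,"dz":0,"ax":0,"ay":0,"az":0},{"claw":-1,"dx":0,"dy":0,"dz":0,"ax":0,"ay":0,"az":0},{"claw":-1,"dx":0,"dy":0,"dz":-0.5,"ax":0,"ay":0,"az":0},{"claw":-1,"dx":0,"dy":0,"dz":-1,"ax":0,"ay":0,"az":0},{"claw":-1,"dx":0,"dy":0,"dz":-1,"ax":0,"ay":0,"az":0},{"claw":-1,"dx":0,"dy":0,"dz":0,"ax":0,"ay":0,"az":0}]'
python3 - <<'E'
from h import *
import h
from bench import r
t2=lambda X,Y,z:ray("top",*cc(322,165,X-400,Y),z)[:2]
s2=lambda X,Y,z:ray("side",*cc(280,145,X-400,Y-300),z)[:2]
H=np.array([.5554,-.0556])
for nm,d in(("top",t2(713,129,.0895)),("side skirt",s2(581,377,.0895))):
    v=d-H;th=np.arctan2(v[1],v[0])-np.arctan2(-.19,-.03);print(nm,d,np.linalg.norm(v),"stove yaw",th)
d=t2(713,129,.0895)
for q in((754,163),(737,173),(717,180),(697,180)):
    w=d-t2(*q,.081);print("mark",np.linalg.norm(w),np.arctan2(w[1],w[0]))
im=np.ascontiguousarray(h.C["side"]["color"][150:180,300:350,::-1]);im1=np.ascontiguousarray(h.C["top"]["color"][183:213,375:425,::-1])
f=lambda i:cv2.resize(i,None,fx=15,fy=10*1.5,interpolation=cv2.INTER_CUBIC)[:,:]
a=cv2.resize(im,(500,300),interpolation=cv2.INTER_CUBIC);b=cv2.resize(im1,(500,300),interpolation=cv2.INTER_CUBIC)
cv2.imwrite("pics/dial.png",np.vstack([a,b]))
E
```

```text
time: 11.5
ee_pos: [0.5577, -0.0543, 0.1933]
eef_rot: [-0.0, 1.0, -0.0, 0.003]
ft_force: [0.7, -0.2, 0.4]
width: 0.0864
grip_force: 0.0
top [ 0.57506485 -0.24660537] 0.19201499480943188 stove yaw 0.25919484507104773
side skirt [ 0.57358387 -0.24588121] 0.19114809406439492 stove yaw 0.2518756918027838
mark 0.04541594796164595 0.883561814737515
mark 0.042305871747032625 0.5025059031966194
mark 0.04285637883783986 0.07515251243110163
mark 0.044599417735351636 -0.31256789225488635
```

View pics/dial.png

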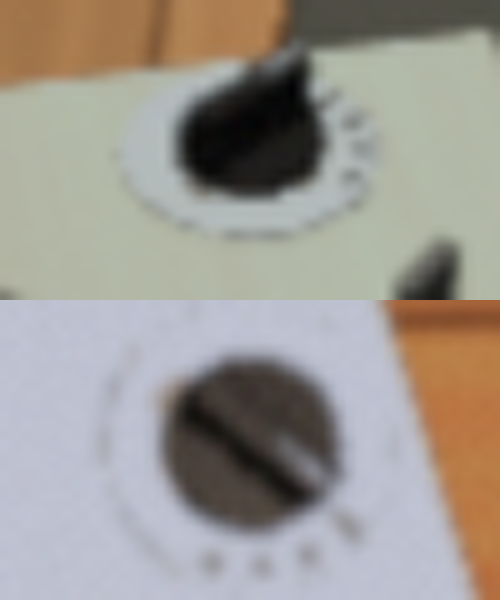

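```bash
python3 -m crank '[{"claw":-1,"dx":-0.07,"dy":-0.8,"dz":0,"ax":0,"ay":0,"az":0},{"claw":-1,"dx":-0.07,"dy":-0.8,"dz":0,"ax":0,"ay":0,"az":0},{"claw":-1,"dx":-0.07,"dy":-0.8,"dz":0,"ax":0,"ay":0,"az":0},{"claw":-1,"dx":-0.07,"dy":-0.8,"dz":0,"ax":0,"ay":0,"az":0},{"claw":-1,"dx":-0.07,"dy":-0.8,"dz":0,"ax":0,"ay":0,"az":0},{"claw":-1,"dx":-0.07,"dy":-0.8,"dz":0,"ax":0,"ay":0,"az":0},{"claw":-1,"dx":-0.07,"dy":-0.8,"dz":0,"ax":0,"ay":0,"az":0},{"claw":-1,"dx":-0.07,"dy":-0.8,"dz":0,"ax":0,"ay":0,"az":0}]'
python3 -m crank '[{"claw":-1,"dx":0,"dy":0,"dz":0,"ax":0,"ay":0,"az":1},{"claw":-1,"dx":0,"dy":0,"dz":0,"ax":0,"ay":0,"az":1},{"claw":-1,"dx":0,"dy":0,"dz":0,"ax":0,"ay":0,"az":1},{"claw":-1,"dx":0,"dy":0,"dz":0,"ax":0,"ay":0,"az":1},{"claw":-1,"dx":0,"dy":0,"dz":0,"ax":0,"ay":0,"az":1},{"claw":-1,"dx":0,"dy":0,"dz":0,"ax":0,"ay":0,"az":1},{"claw":-1,"dx":0,"dy":0,"dz":0,"ax":0,"ay":0,"az":1},{"claw":-1,"dx":0,"dy":0,"dz":0,"ax":0,"ay":0,"az":1}]'
python3 -m crank '[{"claw":-1,"dx":0,"dy":0,"dz":0,"ax":0,"ay":0,"az":1},{"claw":-1,"dx":0,"dy":0,"dz":0,"ax":0,"ay":0,"az":1},{"claw":-1,"dx":0,"dy":0,"dz":0,"ax":0,"ay":0,"az":1},{"claw":-1,"dx":0,"dy":0,"dz":0,"ax":0,"ay":0,"az":1},{"claw":-1,"dx":0,"dy":0,"dz":0,"ax":0,"ay":0,"az":1},{"claw":-1,"dx":0,"dy":0,"dz":0,"ax":0,"ay":0,"az":1},{"claw":-1,"dx":0,"dy":0,"dz":0,"ax":0,"ay":0,"az":1},{"claw":-1,"dx":0,"dy":0,"dz":0,"ax":0,"ay":0,"az":1}]'
python3 -m crank '[{"claw":-1,"dx":0,"dy":0,"dz":0,"ax":0,"ay":0,"az":1},{"claw":-1,"dx":0,"dy":0,"dz":0,"ax":0,"ay":0,"az":1},{"claw":-1,"dx":0,"dy":0,"dz":0,"ax":0,"ay":0,"az":1},{"claw":-1,"dx":0,"dy":0,"dz":0,"ax":0,"ay":0,"az":1},{"claw":-1,"dx":0,"dy":0,"dz":0,"ax":0,"ay":0,"az":1},{"claw":-1,"dx":0,"dy":0,"dz":0,"ax":0,"ay":0,"az":0.5},{"claw":-1,"dx":0,"dy":0,"dz":0,"ax":0,"ay":0,"az":0}]'
python3 - <<'E'
from bench import r
import cv2,numpy as np
from h import *
s=r.read_state();q=s["eef_rot"];print(s["ee_pos"],s["joint_positions"],"a",2*np.arctan2(q[1],q[0]))
a=r.camera("side")["color"];b=r.camera("top")["color"]
f=lambda im,u,v:cv2.resize(im[v:v+100,u:u+100,::-1],None,fx=4,fy=4,interpolation=cv2.INTER_CUBIC)
cv2.imwrite("pics/d2.png",np.hstack([f(a,276,120),f(b,320,150)]))
E
```

```text
time: 12.17
ee_pos: [0.5722, -0.2486, 0.1882]
eef_rot: [0.0, 1.0, -0.0, 0.0]
ft_force: [0.2, 0.4, -0.1]
width: 0.0872
grip_force: 0.0
time: 12.83
ee_pos: [0.5723, -0.2472, 0.1882]
eef_rot: [0.409, 0.912, 0.0, 0.0]
ft_force: [-0.2, -0.5, -0.0]
width: 0.0869
grip_force: 0.0
time: 13.5
ee_pos: [0.5724, -0.247, 0.1882]
eef_rot: [0.745, 0.667, 0.0, 0.0]
ft_force: [-0.4, 0.1, -0.4]
width: 0.087
grip_force: 0.0
time: 14.08
ee_pos: [0.5724, -0.247, 0.1882]
eef_rot: [0.903, 0.43, 0.0, 0.0]
ft_force: [-0.9, 0.4, 0.9]
width: 0.0873
grip_force: 0.0
[ 0.57242928 -0.24698131  0.18816682] [ 0.92312936  0.46730724 -0.78654527  1.49461645  0.33560518  1.31779383
 -0.57646034] a 0.8878992294122348
```

View pics/d2.png

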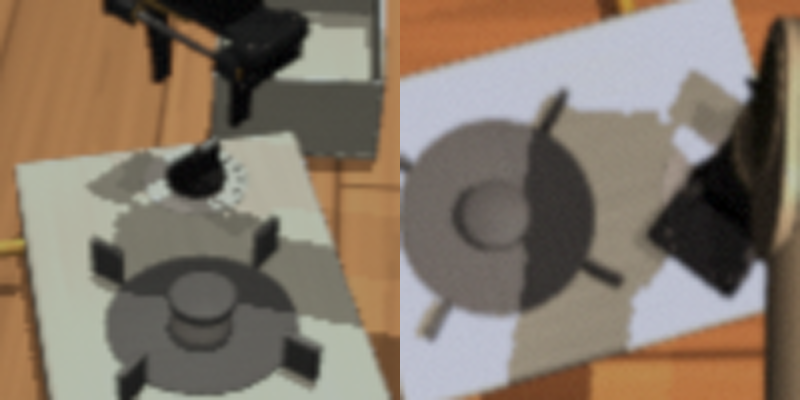

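The cap sits flat on the head (side crop disc at (203, 293)), and the gripper is above the dial at (200, 170). Descending now.

```bash
python3 -m crank '[{"claw":-1,"dx":0.05,"dy":0.04,"dz":0.5,"ax":0,"ay":0,"az":0},{"claw":-1,"dx":0,"dy":0,"dz":0.5,"ax":0,"ay":0,"az":0},{"claw":-1,"dx":0,"dy":0,"dz":0.5,"ax":0,"ay":0,"az":0},{"claw":-1,"dx":0,"dy":0,"dz":0.5,"ax":0,"ay":0,"az":0},{"claw":-1,"dx":0,"dy":0,"dz":0.5,"ax":0,"ay":0,"az":0},{"claw":-1,"dx":0,"dy":0,"dz":0.3,"ax":0,"ay":0,"az":0},{"claw":-1,"dx":0,"dy":0,"dz":0,"ax":0,"ay":0,"az":0},{"claw":-1,"dx":0,"dy":0,"dz":0,"ax":0,"ay":0,"az":0}]' 10
python3 -m crank '[{"claw":0.2,"dx":0,"dy":0,"dz":0,"ax":0,"ay":0,"az":0},{"claw":0.4,"dx":0,"dy":0,"dz":0,"ax":0,"ay":0,"az":0},{"claw":1,"dx":0,"dy":0,"dz":0,"ax":0,"ay":0,"az":0},{"claw":1,"dx":0,"dy":0,"dz":0,"ax":0,"ay":0,"az":0},{"claw":1,"dx":0,"dy":0,"dz":0,"ax":0,"ay":0,"az":0},{"claw":1,"dx":0,"dy":0,"dz":0,"ax":0,"ay":0,"az":0},{"claw":1,"dx":0,"dy":0,"dz":0,"ax":0,"ay":0,"az":0},{"claw":1,"dx":0,"dy":0,"dz":0,"ax":0,"ay":0,"az":0}]' 5
```

```text
time: 14.85
ee_pos: [0.5739, -0.2467, 0.1028]
eef_rot: [0.902, 0.431, -0.0, -0.0]
ft_force: [-0.3, -0.2, 0.4]
width: 0.0875
grip_force: 0.0
time: 15.52
ee_pos: [0.574, -0.247, 0.1032]
eef_rot: [0.903, 0.43, 0.0, 0.0]
ft_force: [-0.1, 0.5, -0.3]
width: 0.0417
grip_force: 0.0
```

```bash
python3 -m crank '[{"claw":1,"dx":0,"dy":0,"dz":0,"ax":0,"ay":0,"az":0},{"claw":1,"dx":0,"dy":0,"dz":0,"ax":0,"ay":0,"az":0},{"claw":1,"dx":0,"dy":0,"dz":0,"ax":0,"ay":0,"az":0},{"claw":1,"dx":0,"dy":0,"dz":0,"ax":0,"ay":0,"az":0},{"claw":1,"dx":0,"dy":0,"dz":0,"ax":0,"ay":0,"az":0},{"claw":1,"dx":0,"dy":0,"dz":0,"ax":0,"ay":0,"az":0}]' 5; python3 -m crank '[{"claw":1,"dx":0,"dy":0,"dz":0,"ax":0,"ay":0,"az":0},{"claw":1,"dx":0,"dy":0,"dz":0,"ax":0,"ay":0,"az":0},{"claw":1,"dx":0,"dy":0,"dz":0,"ax":0,"ay":0,"az":0},{"claw":1,"dx":0,"dy":0,"dz":0,"ax":0,"ay":0,"az":0}]' 30; python3 -c "
from bench import r
s=r.read_state();print(s['torque'],s['ft_force'])"
```

```text
time: 16.02
ee_pos: [0.5752, -0.248, 0.1032]
eef_rot: [0.903, 0.43, 0.001, 0.001]
ft_force: [7.7, -3.5, -6.1]
width: 0.0142
grip_force: 5.0
time: 16.35
ee_pos: [0.5752, -0.248, 0.1032]
eef_rot: [0.903, 0.43, 0.001, 0.001]
ft_force: [7.3, -3.8, -6.3]
width: 0.0137
grip_force: 30.0
[-0.83271859 -1.7812384  -0.22562288] [ 7.30215653 -3.84217299 -6.30139166]
```

```bash
python3 -m crank '[{"claw":1,"dx":0,"dy":0.05,"dz":0,"ax":0,"ay":0,"az":0},{"claw":1,"dx":0,"dy":0,"dz":0,"ax":0,"ay":0,"az":0},{"claw":1,"dx":0,"dy":0,"dz":0,"ax":0,"ay":0,"az":0},{"claw":1,"dx":0,"dy":0,"dz":0,"ax":0,"ay":0,"az":0}]' 30; python3 -c "
from bench import r
s=r.read_state();print(s['torque'],s['eef_rot'])"
python3 -m crank '[{"claw":1,"dx":0,"dy":0,"dz":0,"ax":0,"ay":0,"az":0.5},{"claw":1,"dx":0,"dy":0,"dz":0,"ax":0,"ay":0,"az":0.5},{"claw":1,"dx":0,"dy":0,"dz":0,"ax":0,"ay":0,"az":0.5},{"claw":1,"dx":0,"dy":0,"dz":0,"ax":0,"ay":0,"az":0.5},{"claw":1,"dx":0,"dy":0,"dz":0,"ax":0,"ay":0,"az":0.5},{"claw":1,"dx":0,"dy":0,"dz":0,"ax":0,"ay":0,"az":0.5},{"claw":1,"dx":0,"dy":0,"dz":0,"ax":0,"ay":0,"az":0.5},{"claw":1,"dx":0,"dy":0,"dz":0,"ax":0,"ay":0,"az":0.5}]'; python3 -c "
from bench import r
s=r.read_state();print(s['torque'],s['eef_rot'])"
```

```text
time: 16.68
ee_pos: [0.5753, -0.2481, 0.1032]
eef_rot: [0.903, 0.43, 0.0, 0.0]
ft_force: [2.9, -2.0, -1.4]
width: 0.0138
grip_force: 30.0
[-0.29401663 -0.53595429 -0.24033951] [9.02686288e-01 4.30299151e-01 1.81811333e-04 2.71214654e-04]
time: 17.35
ee_pos: [0.5752, -0.2479, 0.1032]
eef_rot: [0.973, 0.232, 0.0, 0.0]
ft_force: [1.7, -2.0, 0.5]
width: 0.014
grip_force: 30.0
[-0.1813387  -0.38244561  0.03826752] [9.72650442e-01 2.32273681e-01 1.21127651e-04 1.99716258e-04]
```

```bash
python3 -m crank '[{"claw":1,"dx":0,"dy":0,"dz":0,"ax":0,"ay":0,"az":0.5},{"claw":1,"dx":0,"dy":0,"dz":0,"ax":0,"ay":0,"az":0.5},{"claw":1,"dx":0,"dy":0,"dz":0,"ax":0,"ay":0,"az":0.5},{"claw":1,"dx":0,"dy":0,"dz":0,"ax":0,"ay":0,"az":0.5},{"claw":1,"dx":0,"dy":0,"dz":0,"ax":0,"ay":0,"az":0.5},{"claw":1,"dx":0,"dy":0,"dz":0,"ax":0,"ay":0,"az":0.5},{"claw":1,"dx":0,"dy":0,"dz":0,"ax":0,"ay":0,"az":0.5},{"claw":1,"dx":0,"dy":0,"dz":0,"ax":0,"ay":0,"az":0.5}]'; python3 -m crank '[{"claw":1,"dx":0,"dy":0,"dz":0,"ax":0,"ay":0,"az":0.5},{"claw":1,"dx":0,"dy":0,"dz":0,"ax":0,"ay":0,"az":0.5},{"claw":1,"dx":0,"dy":0,"dz":0,"ax":0,"ay":0,"az":0.5},{"claw":1,"dx":0,"dy":0,"dz":0,"ax":0,"ay":0,"az":0.5},{"claw":1,"dx":0,"dy":0,"dz":0,"ax":0,"ay":0,"az":0.5},{"claw":1,"dx":0,"dy":0,"dz":0,"ax":0,"ay":0,"az":0.5},{"claw":1,"dx":0,"dy":0,"dz":0,"ax":0,"ay":0,"az":0.5},{"claw":1,"dx":0,"dy":0,"dz":0,"ax":0,"ay":0,"az":0}]'; python3 - <<'E'
from bench import r
import numpy as np,cv2
s=r.read_state();q=s["eef_rot"];print(s['torque'],2*np.arctan2(q[1],q[0]),s["joint_positions"])
a=r.camera("side")["color"];b=r.camera("top")["color"]
f=lambda im,u,v:cv2.resize(im[v:v+100,u:u+100,::-1],None,fx=4,fy=4,interpolation=cv2.INTER_CUBIC)
cv2.imwrite("pics/d3.png",np.hstack([f(a,276,120),cv2.resize(a[140:180,300:340,::-1],(400,400),interpolation=cv2.INTER_CUBIC)]))
E
```

```text
time: 18.02
ee_pos: [0.5751, -0.2477, 0.1032]
eef_rot: [1.0, 0.025, 0.0, 0.0]
ft_force: [1.3, -0.3, -0.7]
width: 0.0139
grip_force: 30.0
time: 18.68
ee_pos: [0.5752, -0.2476, 0.1032]
eef_rot: [0.988, -0.157, 0.0, -0.0]
ft_force: [0.9, -0.9, -0.2]
width: 0.0136
grip_force: 30.0
[ 0.02739738 -0.28502668  0.10631182] -0.3161679294923497 [ 0.7414946   0.48957693 -0.53130877  1.58418277  0.26522518  1.14027864
 -1.73676245]
```

View pics/d3.png

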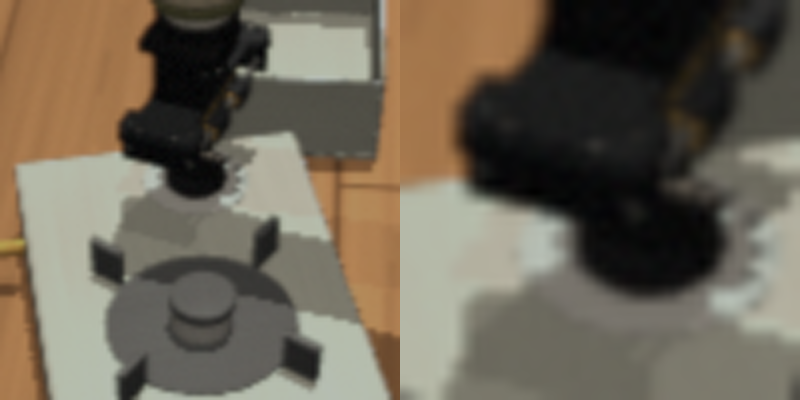

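The cap is still seated. The bar has turned 1.204 rad and the 0.106 N m reaction matches holding at the third click, so I'm handing in.

```bash
python3 -c "
from bench import r
print(r.close_job())"
```

```text
the job is handed in; nothing more can be done
None
```

I seated the 58 mm cap flat in the burner head and let it go, then turned the dial about 1.20 rad to the third click; I handed in at about 18.7 s with the gripper still holding it there, but no verdict came back.

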